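# Run a board of cheeses home in its ripening frame and drop the retaining bar

## Robot

A 7-joint arm with a two-finger parallel gripper is mounted at the origin on the work surface. World frame = base frame: x ahead of the robot, y to its left, z up, the work surface at z = 0. Lengths are in m, angles in rad, forces in N, time in s.
With the tool pointing down it reaches from about 0.425 to 0.825 m from the base axis. Payload 3.6 kg.
Tool frame: the origin (TCP) lies at the very end of the fingers, on their centre line; the grasp point (between the pads) lies 19 mm behind it; z points along the fingers, y is the line along which they close (so a half turn about z gives the same grasp; the last joint's range is limited). The gripper opens to 93 mm and grips with 3 to 60 N. Pads are 15 mm wide; open, the fingers measure 128 mm over their backs; the gripper's body (75 mm by 188 mm) begins 65 mm behind the grasp point.
Start: joints at [-0.026, 0.615, -0.013, 1.423, 0.008, 1.103, -0.04], TCP at [0.65, 0, 0.219] pointing down, gripper open.
Joint ranges: [-3.12, 3.12], [-0.3, 2.06], [-1.34, 1.32], [0.26, 2.42], [-1.36, 4.5], [0.01, 1.98], [-2.84, 2.84]. Speed limits (rad/s): [2.79, 2.79, 3.14, 3.14, 3.14, 3.14, 3.14].

## Interface

Orientations are given as a 3x3 rotation matrix whose columns are the frame's x, y, z axes.
In Python, from workcell import sensors, cams, hand_in, recognise, mark_of gives the robot as it stands.
- The arm moves only by the shell command python3 -m creep 'ROWS' [FORCE]. ROWS is JSON, a list of rows, each an object with "grip": the closure, from 0 (fully open) to 1 (shut); "offset": the shift along the world's x, y, z in cm, a list of three; "twist": the turn about the world's z in degrees. In form: [{"grip": grip, "offset": [tx, ty, tz], "twist": twist}, ...]. A call has 1 to 12 rows; each row shifts and turns the commanded pose from where the row before left it; what a row does not reach is not made up. A row lasts 1/8 s, in which the tool goes at most 62.5 mm and 10.7 degrees, less where a joint would pass 70% of its speed; a pose out of reach is approached as far as the arm can. A call with a gripper value outside its range is refused whole. The fingers move at their own pace and stop on an object; FORCE is the grip in N (left out, the last holds). Time passes only in rows, so rows that do not move let the fingers close. It gives the time, the measured TCP pose, the force, the opening and the grip force at its end, in the units of the state.
- sensors.sense(): the state, without advancing time (a new reading comes with each control period).
- cams.get_image(name): name is "scene" or "side" or "wrist"; returns the picture (420x560x3 uint8, red, green, blue); there is no depth.
- cams.calibration(name): a dict with "vertical_fov" (degrees; the focal length in pixels is half the picture's height over the tangent of half this angle, whatever the lens; pixels are square), "cx", "cy" (the principal point, pixels), "k1" (the pictures are not rectified: a ray, as slopes to the right and down, at radius r is drawn at 1 + k1 r^2 times it, then the intrinsics apply), "R" (3x3) and "t" (3): a world point X has camera coordinates R X + t; the wrist camera has in their place "mount" (4x4, takes a point from camera to tool coordinates, whose origin is the TCP and whose axes are the flange's). Camera axes: x right, y down, z forward; pixel columns grow to the right and rows downward; lengths in m; the calibration is good to about 2 mm. A picture is of the moment at which its call begins: read the wrist's pose just before it. calibration takes no time and is no camera call.
- hand_in(): hands the job in; it is judged then, once.
Trained networks look in the newest picture that a camera, given by its name, has taken for a name from the list of things; names that differ only in an ending like _2 or _b are one class to them, and where a whole thing is asked for, a point or a joint stands for the part that bears it (a point fixed in the world has none). Each returns a list of dicts, best first, with "score" (0 to 1); they miss things now and then, are a little off and sometimes report something else, mostly with a low value. They report only what shows in the picture. A call takes as long as a camera call.
- recognise(camera, name): "location" ([column, row] in pixels, amid what is visible of it).
- mark_of(camera, name): "location" ([column, row] in pixels: a listed point, or the origin of a listed thing).
The state is a dict: "clock": time; "joints": joint angles; "dq": joint speeds; "joint_efforts": joint torques, N m; "tool_pos": TCP position; "tool_rot": TCP orientation; "wrist_force": force on the tool from outside, world axes, zero at the start; "torque": the same for the moment, N m; "opening": finger opening in m; "grasp_force": force on a finger pad.
Only numpy, scipy, OpenCV 4.12 (cv2) and the standard library are available. Lean on these libraries where they do the work, as an engineer would, in place of code of your own. Each camera call takes 0.05 s, during which the arm holds its last target. There are 200 camera calls.

## Task

Push the board of cheeses all the way into the ripening frame until it stops against the back, then swing the retaining bar down across the front until it lies fully in its catch. Keep every cheese standing on the board, and do not disturb the jar, the mould or the brush on the bench.

Things in the scene. Friction and masses are not known exactly. Their poses are not given: they have to be found in the camera images.
- rack: Galvanised frame, fixed, 290 deep (x) x 290 wide (y) x 176 mm high with pins, top and front open; 25 mm square posts at y = +-132, x = -114 and +126. Origin: centre of its underside; +x runs from the open front to the back, +y to the left seen from the front. Runners with white plastic glides, tops 45 mm above the bench, side guides at y = +-115, 73 high; face of the back stop at x = +135; front cross member up to 36 mm.
- board: Spruce board 260 deep (x) x 220 wide (y) x 20 mm thick, lying on the runners 45 mm above the bench, pulled 40 to 95 mm out. Origin: centre of its underside, axes along the rack's. Front edge at x = -130, back edge at +130. Home against the back stop its origin is at rack x = +5 and its front edge at rack x = -125, 8 mm clear behind the bar. It slides with 3 to 6 N, more if pushed far off the middle.
- cheese1: Fresh cheese, a speckled blunt cone, base 68 mm and top 52 mm across, 72 mm tall, about 0.2 kg, standing loose on the board (front row, left). Origin at the centre of its underside, z up.
- cheese2: Fresh cheese, a speckled blunt cone, base 68 mm and top 52 mm across, 72 mm tall, about 0.2 kg, standing loose on the board (front row, right). Origin at the centre of its underside, z up.
- cheese3: Fresh cheese, a speckled blunt cone, base 68 mm and top 52 mm across, 72 mm tall, about 0.2 kg, standing loose on the board (back row, left). Origin at the centre of its underside, z up.
- cheese4: Fresh cheese, a speckled blunt cone, base 68 mm and top 52 mm across, 72 mm tall, about 0.2 kg, standing loose on the board (back row, right). Origin at the centre of its underside, z up.
- bar (a joint): Angle of the retaining bar: 0 = level, in the catch and against its end stop; grows as the free end rises; starts at 0.95 to 1.25 rad. A 12 mm round tube that swings upright across the frame's front, at rack x = -139, clear of the posts. Stiff pivot (0.35 N m): it stays where it is left and must be pushed right down, about 2 N at mid length. It cannot pass the board while that sticks out.
- bar_hinge (a point): Pivot of the bar, on the bar's centre line, on the front of the frame's left post: rack x = -139, y = +132, 64 mm above the bench. The bar runs from it to the rack's -y when level, and leans up from it when raised.
- bar_end (a point): Centre line of the bar at its free end, the middle of its 20 mm black ball knob, 280 mm from the pivot.
- catch (a point): Bottom of the catch, an open-topped U of flat steel, 22 mm wide along y, on the front of the frame's right post: where the bar's centre line lies once the bar is home, rack x = -139, y = -132, 64 mm above the bench. The flared front leaf of the U reaches to 94 mm.
- spice_jar: Bystander: amber glass jar with a steel cap, 64 mm across, 100 mm tall, on the bench beside the frame; origin at the centre of its underside.
- mould: Bystander: empty white plastic cheese mould, a cup 72 mm across at the foot and 92 mm at the rim, 100 mm tall, on the bench beside the frame; origin at the centre of its underside.
- brush: Bystander: 200 mm hand brush lying on the bench to the left of the frame; origin at the centre of its underside.

How it is judged:
On the way, in this order (a step that is already met when the one before it is completed fails the run):
1. the board is home against the back stop (within 6 mm) while the bar is still raised (x of board in the frame of rack above -0.001 m and z of board in the frame of rack between 0.04 and 0.05 m and value of joint bar above 0.3 rad), for 0.2 s.
2. the bar lies in its catch with the board still home (x of board in the frame of rack above -0.001 m and value of joint bar below 0.03 rad), for 0.2 s.
At the end, for the whole second after the job is handed in: The board lies flat on the runners within 6 mm of the back stop, at rest; the bar lies in its catch (joint under 0.03 rad, about 8 mm at the catch) and is still; all four cheeses stand upright (within 0.12 rad) on the board (all of step 2 and z of board in the frame of rack between 0.04 and 0.05 m and velocity of joint bar between -0.05 and 0.05 rad/s and linear speed of board below 0.01 m/s and angle between each of cheese1, cheese2, cheese3, cheese4's own z axis and vertical below 0.12 rad and z of cheese1 in the frame of board between 0.012 and 0.028 m and z of cheese2 in the frame of board between 0.012 and 0.028 m and z of cheese3 in the frame of board between 0.012 and 0.028 m and z of cheese4 in the frame of board between 0.012 and 0.028 m); the robot touches nothing.
It fails at once if a cheese is tipped over or knocked off the board (angle between any of cheese1, cheese2, cheese3, cheese4's own z axis and vertical above 0.5 rad or z of any of cheese1, cheese2, cheese3, cheese4 in the frame of board below 0 m).
It fails at once if the jar, the mould or the brush is shifted by more than 30 mm (distance of any of spice_jar, mould, brush from where it was at the start of the episode above 0.03 m).
It also fails if it takes over 56 s, if anything falls off the work surface, if the arm or the gripper's body presses on something with over 40 N, if the wrist force passes 120 N, or if a joint passes its speed limit or range.

## Working session

There is one attempt and no reset: what is moved stays moved. The work goes in short steps, Python scripts to look and compute and a shell command to move; the robot and the scene stay as the last step left them, time stands still between calls to the robot, and variables do not carry over. Pictures are saved under pics/ and viewed, at most 10 in all, crops included, and the job is handed in when it is done.

```bash
mkdir -p pics; cat > h.py <<'E'
import numpy as np, cv2
from workcell import sensors, cams, hand_in, recognise, mark_of
def cam(n):
    c=cams.calibration(n); f=210/np.tan(np.radians(c["vertical_fov"])/2)
    if n!="wrist": R=np.array(c["R"]);t=np.array(c["t"])
    else:
        s=sensors.sense(); T=np.eye(4);T[:3,:3]=s["tool_rot"];T[:3,3]=s["tool_pos"]
        M=np.linalg.inv(T@np.array(c["mount"])); R=M[:3,:3];t=M[:3,3]
    return np.array([[f,0,c["cx"]],[0,f,c["cy"]],[0,0,1]]),np.array([c["k1"],0,0,0,0.]),R,t
def ray(n,px):
    K,d,R,t=cam(n); u=cv2.undistortPoints(np.array([[px]],float),K,d)[0,0]
    return -R.T@t, R.T@np.array([u[0],u[1],1])
def atz(n,px,z):
    o,v=ray(n,px); return o+v*(z-o[2])/v[2]
def proj(n,X):
    K,d,R,t=cam(n); return cv2.projectPoints(np.array(X,float).reshape(-1,3),cv2.Rodrigues(R)[0],t,K,d)[0][:,0]
E
python3 - <<'E'
from h import *
Z=dict(rack=0,board=.045,cheese1=.065,cheese2=.065,cheese3=.065,cheese4=.065,bar_hinge=.064,catch=.064,bar_end=.25,spice_jar=0,mould=0,brush=0)
ims=[]
for n in("scene","side"):
    im=cams.get_image(n); cv2.imwrite(f"pics/{n}0.png",im[:,:,::-1])
    for k,z in Z.items():
        r=mark_of(n,k)[:2]
        print(n,k,[(np.round(q["location"]),round(q["score"],2),np.round(atz(n,q["location"],z),3)) for q in r])
print(sensors.sense()["clock"])
E
```

```text
scene rack []
scene board [(array([303., 205.]), 0.81, array([0.627, 0.065, 0.045]))]
scene cheese1 [(array([311., 227.]), 0.63, array([0.7  , 0.019, 0.065])), (array([333., 206.]), 0.6, array([0.691, 0.11 , 0.065]))]
scene cheese2 [(array([311., 227.]), 0.63, array([0.7  , 0.019, 0.065])), (array([333., 206.]), 0.6, array([0.691, 0.11 , 0.065]))]
scene cheese3 [(array([311., 227.]), 0.63, array([0.7  , 0.019, 0.065])), (array([333., 206.]), 0.6, array([0.691, 0.11 , 0.065]))]
scene cheese4 [(array([311., 227.]), 0.63, array([0.7  , 0.019, 0.065])), (array([333., 206.]), 0.6, array([0.691, 0.11 , 0.065]))]
scene bar_hinge []
scene catch [(array([252., 211.]), 0.59, array([ 0.56 , -0.06 ,  0.064]))]
scene bar_end []
scene spice_jar [(array([123., 261.]), 0.89, array([ 0.421, -0.382,  0.   ])), (array([307., 227.]), 0.64, array([0.665, 0.045, 0.   ]))]
scene mould [(array([324., 129.]), 0.89, array([0.417, 0.363, 0.   ]))]
scene brush [(array([252., 213.]), 0.6, array([ 0.527, -0.036,  0.   ])), (array([389., 151.]), 0.58, array([0.629, 0.443, 0.   ]))]
side rack [(array([306., 207.]),
[... 381 characters left out ...]
ese3 [(array([319., 195.]), 0.97, array([0.714, 0.014, 0.065])), (array([294., 178.]), 0.77, array([0.699, 0.112, 0.065]))]
side cheese4 [(array([319., 195.]), 0.97, array([0.714, 0.014, 0.065])), (array([294., 178.]), 0.77, array([0.699, 0.112, 0.065]))]
side bar_hinge [(array([238., 178.]), 0.87, array([0.568, 0.188, 0.064]))]
side catch [(array([282., 233.]), 0.56, array([ 0.553, -0.065,  0.064]))]
side bar_end [(array([255., 114.]), 0.59, array([0.618, 0.175, 0.25 ]))]
side spice_jar [(array([310., 375.]), 0.7, array([ 0.428, -0.374,  0.   ]))]
side mould [(array([165., 177.]), 0.68, array([0.424, 0.393, 0.   ]))]
side brush [(array([218., 150.]), 0.86, array([0.627, 0.452, 0.   ]))]
1.3
```

View pics/scene0.png

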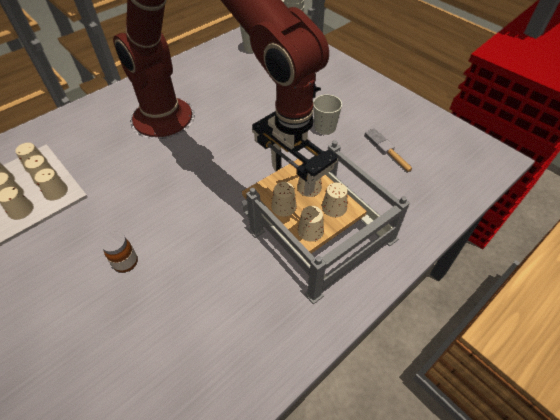

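View pics/side0.png

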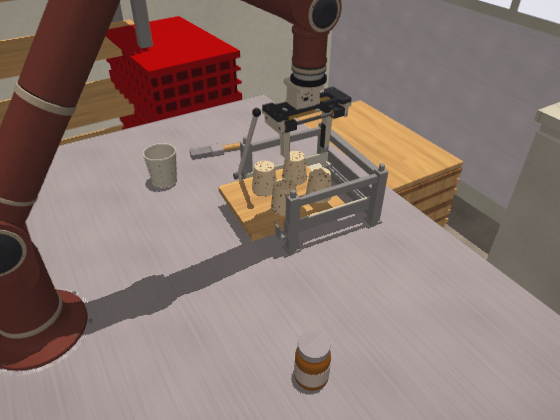

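The scene view shows the frame opening toward the robot, with the jar at (123,255), mould at (325,112) and brush at (390,150) all well off. The side view shows the raised bar, hinge (238,178) to knob (256,112), and the board sticking out. Next I triangulate.

```bash
python3 - <<'E'
from h import *
P={}
cams.get_image("side")
m={k:mark_of("side",k)[0]["location"] for k in("bar_hinge","catch","bar_end","rack","board")}
h=atz("side",m["bar_hinge"],.064);c=atz("side",m["catch"],.064)
y=(h-c)[:2];yaw=np.arctan2(-y[0],y[1]);print("yaw",np.degrees(yaw),np.linalg.norm(y))
xd=np.array([np.cos(yaw),np.sin(yaw),0]);yd=np.array([-xd[1],xd[0],0])
org=(h+c)/2+.139*xd;print("rack",org)
o,v=ray("side",m["bar_end"]);e=o+v*((h-o)@xd)/(v@xd)-h
print("end rel hinge y,z",e@yd,e[2],"len",np.linalg.norm(e),"ang",np.arctan2(e[2],-e@yd))
b=atz("side",m["board"],.045);print("board in rack",(b-org)@xd,(b-org)@yd)
im=cams.get_image("wrist");cv2.imwrite("pics/w0.png",im[:,:,::-1])
for k in("cheese1","board","rack"):
    z=.065 if k[0]=="c" else .045 if k[0]=="b" else 0
    print(k,[(q["location"],round(q["score"],2),np.round(atz("wrist",q["location"],z),3)) for q in mark_of("wrist",k)])
# check with board corners on wrist/scene pictures
im=cv2.cvtColor(cv2.imread("pics/side0.png"),cv2.COLOR_BGR2RGB)
B=b-[0,0,b[2]];cor=[B+sx*.13*xd+sy*.11*yd+[0,0,.065] for sx,sy in((-1,-1),(-1,1),(1,1),(1,-1))]
im=cv2.imread("pics/side0.png");cv2.polylines(im,[proj("side",cor).astype(int)],1,(255,0,0),1)
g=org-[0,0,org[2]];po=[g+sx*xd+sy*yd+[0,0,.17] for sx in(-.114,.126) for sy in(-.132,.132)]
for p in proj("side",po+[h,h+e]).astype(int): cv2.circle(im,tuple(map(int,p)),2,(0,0,255),-1)
cv2.imwrite("pics/s1.png",cv2.resize(im[80:270,150:420],None,fx=2.9,fy=2.9))
print(np.round(sensors.sense()["tool_rot"],3),sensors.sense()["clock"])
E
```

```text
yaw -4.087250123482671 0.2654599183489411
rack [0.70393176 0.05359163 0.064     ]
end rel hinge y,z -0.11711152053402916 0.23829475818859602 len 0.2655174194322357 ang 1.1140068046622125
board in rack -0.05818819518300482 0.015012261883071438
cheese1 [([224.4, 68.2], 0.83, array([0.604, 0.111, 0.065])), ([227.2, 180.6], 0.79, array([0.603, 0.014, 0.065])), ([334.8, 65.5], 0.74, array([0.697, 0.113, 0.065])), ([342.2, 184.2], 0.66, array([0.707, 0.011, 0.065]))]
board [([249.7, 122.1], 0.59, array([0.623, 0.065, 0.045])), ([333.2, 65.8], 0.26, array([0.699, 0.115, 0.045]))]
rack []
[[-0.  1. -0.]
 [ 1.  0.  0.]
 [ 0. -0. -1.]] 1.8
```

View pics/s1.png

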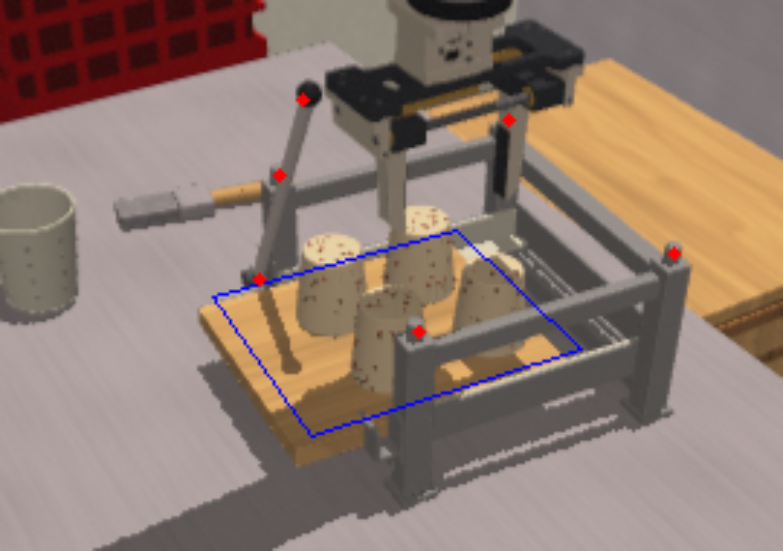

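View pics/w0.png

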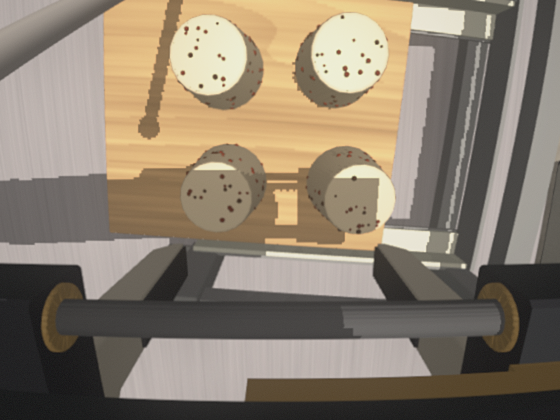

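The overlay fits the posts, but the board sticks out about 15–20 mm further than the blue outline. In the wrist view the board's front edge runs at about column 107, rows 5 to 235. The fingers already close along x, so I read the edge from there.

```bash
python3 - <<'E'
from h import *
for p in((105,5),(109,233),(412,5),(390,245)): print(p,atz("wrist",p,.065))
s=sensors.sense();print(s["opening"],s["tool_pos"],cams.calibration("wrist")["mount"])
E
python3 -m creep '[{"grip":0.25,"offset":[0,-3,5],"twist":0},{"grip":0.25,"offset":[0,-3,5],"twist":-3},{"grip":0.25,"offset":[-2,0,5],"twist":0},{"grip":0.25,"offset":[-5,0,0],"twist":0},{"grip":0.25,"offset":[-5,0,0],"twist":0},{"grip":0.25,"offset":[-5,0,0],"twist":0},{"grip":0.25,"offset":[-4,3,0],"twist":0},{"grip":0.25,"offset":[0,4,0],"twist":0},{"grip":0.25,"offset":[0,0,0],"twist":0}]'
```

```text
(105, 5) [0.50358125 0.16474891 0.065     ]
(109, 233) [ 0.48763624 -0.03604963  0.065     ]
(412, 5) [0.7609008  0.16320889 0.065     ]
(390, 245) [ 0.75577798 -0.04772579  0.065     ]
0.09284659251827253 [6.49979012e-01 4.19690467e-05 2.18632721e-01] [[ 4.13032691e-04 -9.68396425e-01 -2.49415706e-01  6.89731924e-02]
 [ 9.99999607e-01  2.04367631e-04  8.62510418e-04  4.47195222e-04]
 [-7.84279508e-04 -2.49415964e-01  9.68396129e-01 -1.66581693e-01]
 [ 0.00000000e+00  0.00000000e+00  0.00000000e+00  1.00000000e+00]]
clock: 2.92
tool_pos: [0.4394, 0.0132, 0.3692]
tool_rot: [[0.046, 0.999, 0.001], [0.999, -0.046, 0.001], [0.002, 0.001, -1.0]]
wrist_force: [-0.3, 0.9, 0.4]
opening: 0.0697
grasp_force: 0.0
```

```bash
python3 -m creep '[{"grip":0.25,"offset":[-1.5,5.2,0],"twist":-1},{"grip":0.25,"offset":[0,0,-6],"twist":0},{"grip":0.25,"offset":[0,0,-6],"twist":0},{"grip":0.25,"offset":[0,0,-6],"twist":0},{"grip":0.25,"offset":[0,0,-6],"twist":0},{"grip":0.25,"offset":[0,0,-5],"twist":0},{"grip":0.25,"offset":[0,0,-2.2],"twist":0},{"grip":0.25,"offset":[0,0,0],"twist":0}]' 40
python3 - <<'E'
from h import *
im=cams.get_image("side");cv2.imwrite("pics/s2.png",cv2.resize(im[60:270,130:410,::-1],None,fx=2.8,fy=2.8))
E
```

```text
clock: 3.92
tool_pos: [0.4244, 0.0609, 0.0552]
tool_rot: [[0.071, 0.997, -0.004], [0.997, -0.071, -0.001], [-0.002, -0.004, -1.0]]
wrist_force: [-0.4, 1.0, -0.0]
opening: 0.0697
grasp_force: 0.0
```

View pics/s2.png

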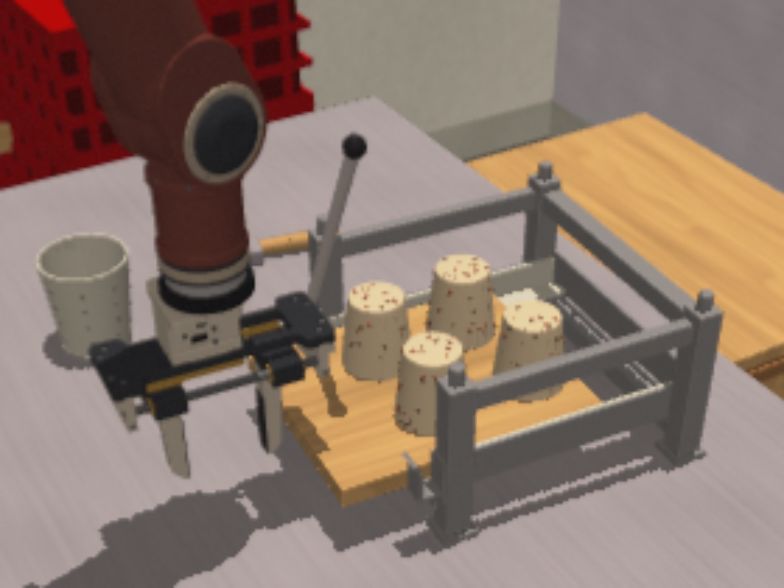

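The far finger stands just in front of the board's middle, and the bar is clear to its right. I push now.

```bash
python3 -m creep '[{"grip":0.25,"offset":[1,0,0],"twist":0},{"grip":0.25,"offset":[0.5,0,0],"twist":0},{"grip":0.25,"offset":[0.5,0,0],"twist":0},{"grip":0.25,"offset":[0.7,0,0],"twist":0},{"grip":0.25,"offset":[0.8,-0.1,0],"twist":0},{"grip":0.25,"offset":[0.8,-0.1,0],"twist":0},{"grip":0.25,"offset":[0.8,0,0],"twist":0},{"grip":0.25,"offset":[0.8,-0.1,0],"twist":0},{"grip":0.25,"offset":[0.8,0,0],"twist":0},{"grip":0.25,"offset":[0.8,-0.1,0],"twist":0},{"grip":0.25,"offset":[0.8,0,0],"twist":0}]'
python3 - <<'E'
from h import *
im=cams.get_image("side");cv2.imwrite("pics/s3.png",cv2.resize(im[60:270,130:410,::-1],None,fx=2.8,fy=2.8))
E
```

```text
clock: 5.35
tool_pos: [0.4963, 0.0574, 0.0577]
tool_rot: [[0.069, 0.997, -0.024], [0.998, -0.069, -0.003], [-0.005, -0.023, -1.0]]
wrist_force: [-21.2, -0.3, 27.4]
opening: 0.0694
grasp_force: 17.3
```

View pics/s3.png

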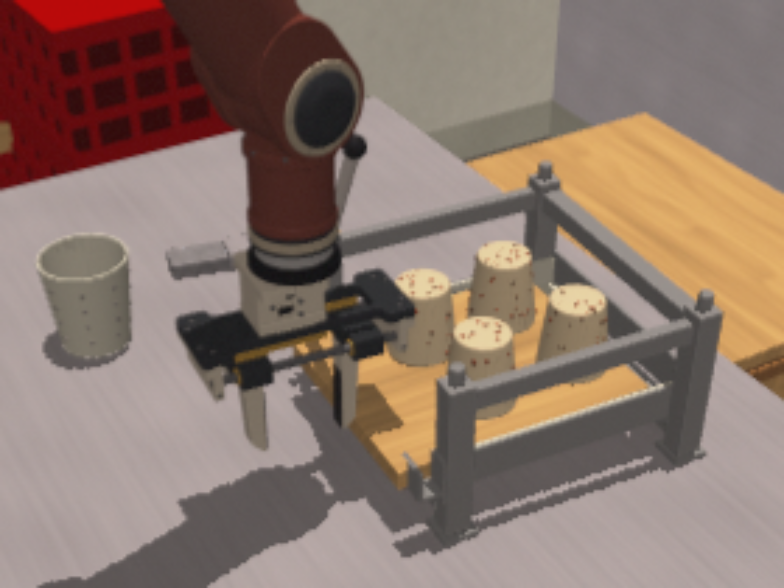

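Upward force comes with the push, which fits the board's edge bearing on the bevelled fingertip; all cheeses still stand. I'll back off and go lower, opening the fingers wider so the wrist stays clear of the bar, and push a little right of the middle.

```bash
python3 -m creep '[{"grip":0.25,"offset":[-2,0,0],"twist":0},{"grip":0,"offset":[-2,-1,0],"twist":0},{"grip":0,"offset":[0,-0.7,-1.1],"twist":0},{"grip":0,"offset":[0,0,0],"twist":0},{"grip":0,"offset":[0,0,0],"twist":0}]'
python3 -m creep '[{"grip":0,"offset":[1,0,0],"twist":0},{"grip":0,"offset":[0.8,0,0],"twist":0},{"grip":0,"offset":[0.6,0,0],"twist":0},{"grip":0,"offset":[0.6,0,0],"twist":0},{"grip":0,"offset":[0.6,0,0],"twist":0}]'
```

```text
clock: 6.02
tool_pos: [0.4691, 0.0413, 0.0454]
tool_rot: [[0.07, 0.998, 0.001], [0.998, -0.07, 0.0], [0.0, 0.001, -1.0]]
wrist_force: [-0.1, 0.3, 0.3]
opening: 0.0928
grasp_force: 0.0
clock: 6.65
tool_pos: [0.4951, 0.04, 0.0451]
tool_rot: [[0.07, 0.997, -0.019], [0.998, -0.07, -0.003], [-0.004, -0.019, -1.0]]
wrist_force: [-14.4, -1.8, 11.8]
opening: 0.0922
grasp_force: 7.4
```

```bash
python3 -m creep '[{"grip":0,"offset":[0.6,0,0],"twist":0},{"grip":0,"offset":[0.5,0,0],"twist":0},{"grip":0,"offset":[0.5,0,0],"twist":0}]'
python3 - <<'E'
from h import *
im=cams.get_image("side");cv2.imwrite("pics/s4.png",cv2.resize(im[60:270,130:410,::-1],None,fx=2.8,fy=2.8))
E
```

```text
clock: 7.02
tool_pos: [0.5113, 0.0395, 0.0451]
tool_rot: [[0.071, 0.997, -0.019], [0.997, -0.071, -0.003], [-0.005, -0.019, -1.0]]
wrist_force: [-15.1, -1.0, 12.1]
opening: 0.0928
grasp_force: 7.8
```

View pics/s4.png

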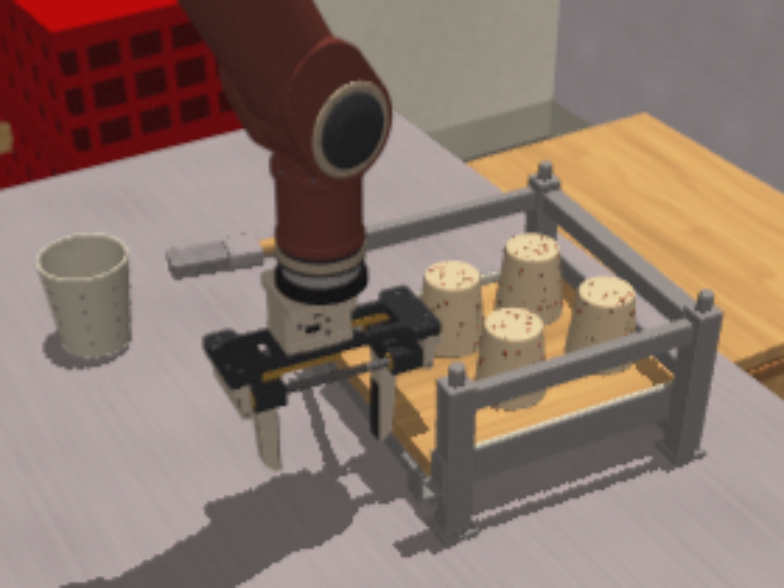

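The board is nearly in: its front-right corner at (428,470) is almost level with the post, and all cheeses are upright. I keep pushing until it stops.

```bash
for i in 1; do python3 -m creep '[{"grip":0,"offset":[0.4,0,0],"twist":0},{"grip":0,"offset":[0.3,0,0],"twist":0},{"grip":0,"offset":[0.3,0,0],"twist":0}]'; done
```

```text
clock: 7.45
tool_pos: [0.5124, 0.0395, 0.0458]
tool_rot: [[0.07, 0.997, -0.037], [0.998, -0.07, -0.005], [-0.007, -0.036, -0.999]]
wrist_force: [-34.0, -1.0, 36.1]
opening: 0.0923
grasp_force: 18.7
```

```bash
python3 -m creep '[{"grip":0,"offset":[0.2,0,0],"twist":0},{"grip":0,"offset":[0.2,0,0],"twist":0}]'
```

```text
clock: 7.7
tool_pos: [0.5124, 0.0395, 0.0462]
tool_rot: [[0.069, 0.997, -0.044], [0.998, -0.07, -0.006], [-0.009, -0.044, -0.999]]
wrist_force: [-40.6, -1.1, 44.4]
opening: 0.0922
grasp_force: 22.2
```

```bash
python3 -m creep '[{"grip":0,"offset":[-2.5,0,0],"twist":0},{"grip":0.5,"offset":[-4,0,0],"twist":0},{"grip":1,"offset":[-2,0,3],"twist":0},{"grip":1,"offset":[0,1,6],"twist":0},{"grip":1,"offset":[0,4,6],"twist":0},{"grip":1,"offset":[0,4,2],"twist":0},{"grip":1,"offset":[0,4,0],"twist":0},{"grip":1,"offset":[0,0,0],"twist":0}]'
python3 - <<'E'
from h import *
im=cams.get_image("side")[:,:,::-1].copy()
yaw=np.radians(-4.09);xd=np.array([np.cos(yaw),np.sin(yaw),0]);yd=np.array([-xd[1],xd[0],0]);g=np.array([.704,.0536,0])
B=g+.005*xd;cor=[B+sx*.13*xd+sy*.11*yd+[0,0,.065] for sx,sy in((-1,-1),(-1,1),(1,1),(1,-1))]
q=mark_of("side","bar_end");print(q[:1])
h=g-.139*xd+.132*yd+[0,0,.064]
if q:
    o,v=ray("side",q[0]["location"]);e=o+v*((h-o)@xd)/(v@xd)-h;print("ang",np.arctan2(e[2],-e@yd))
im=cv2.resize(im[60:270,130:410],None,fx=2.8,fy=2.8)
for p in proj("side",cor): cv2.circle(im,tuple(int(a) for a in (p-[130,60])*2.8),3,(255,0,0),1)
cv2.imwrite("pics/s5.png",im)
E
```

```text
clock: 8.7
tool_pos: [0.4492, 0.1699, 0.2084]
tool_rot: [[0.063, 0.998, 0.002], [0.998, -0.063, 0.003], [0.003, 0.002, -1.0]]
wrist_force: [0.3, -0.4, -0.3]
opening: 0.0275
grasp_force: 0.0
[{'location': [256.4, 113.3], 'score': 0.68}]
ang 1.0971204437241295
```

View pics/s5.png

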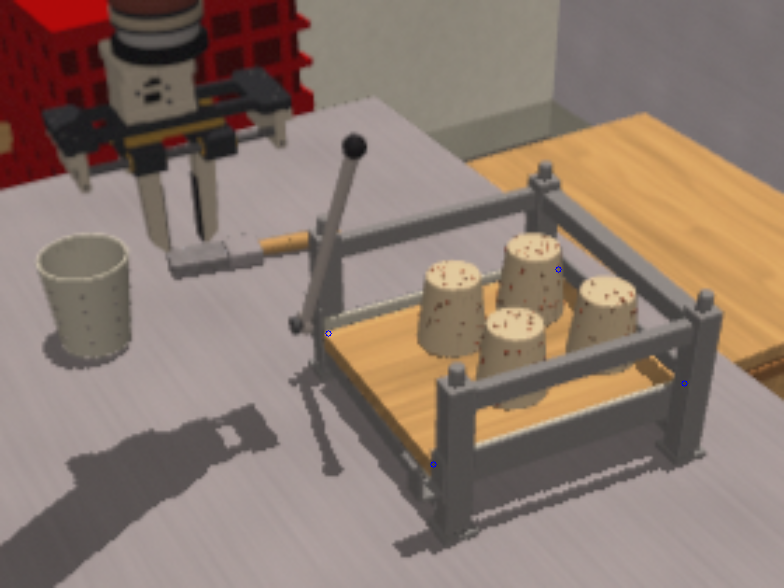

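The board's front corners match the home outline, the cheeses stand, and the bar is at 1.1 rad. I bring the closed fingers left of the bar, in its plane.

```bash
python3 -m creep '[{"grip":1,"offset":[4,-0.3,0],"twist":0},{"grip":1,"offset":[4,-0.4,0],"twist":0},{"grip":1,"offset":[4.2,-0.3,-0.6],"twist":0},{"grip":1,"offset":[0,0,0],"twist":0}]' 20
```

```text
clock: 9.3
tool_pos: [0.5734, 0.1519, 0.2001]
tool_rot: [[0.076, 0.997, -0.001], [0.997, -0.076, -0.002], [-0.002, -0.0, -1.0]]
wrist_force: [-1.2, -0.7, -0.6]
opening: 0.0005
grasp_force: 0.0
```

```bash
python3 -m creep '[{"grip":1,"offset":[-0.2,-1,-0.8],"twist":0},{"grip":1,"offset":[-0.1,-1,-0.7],"twist":0},{"grip":1,"offset":[-0.1,-1.2,-0.8],"twist":0},{"grip":1,"offset":[-0.1,-1.1,-0.9],"twist":0},{"grip":1,"offset":[-0.1,-1,-1],"twist":0},{"grip":1,"offset":[0,-0.9,-1],"twist":0},{"grip":1,"offset":[-0.1,-0.7,-1.2],"twist":0},{"grip":1,"offset":[0,-0.6,-1.2],"twist":0}]'
python3 - <<'E'
from h import *
im=cams.get_image("side");cv2.imwrite("pics/s6.png",cv2.resize(im[60:270,130:410,::-1],None,fx=2.8,fy=2.8))
E
```

```text
clock: 10.3
tool_pos: [0.5634, 0.0796, 0.1246]
tool_rot: [[0.07, 0.998, -0.001], [0.998, -0.07, -0.001], [-0.001, -0.001, -1.0]]
wrist_force: [0.5, 0.6, 0.7]
opening: 0.0005
grasp_force: 0.6
```

View pics/s6.png

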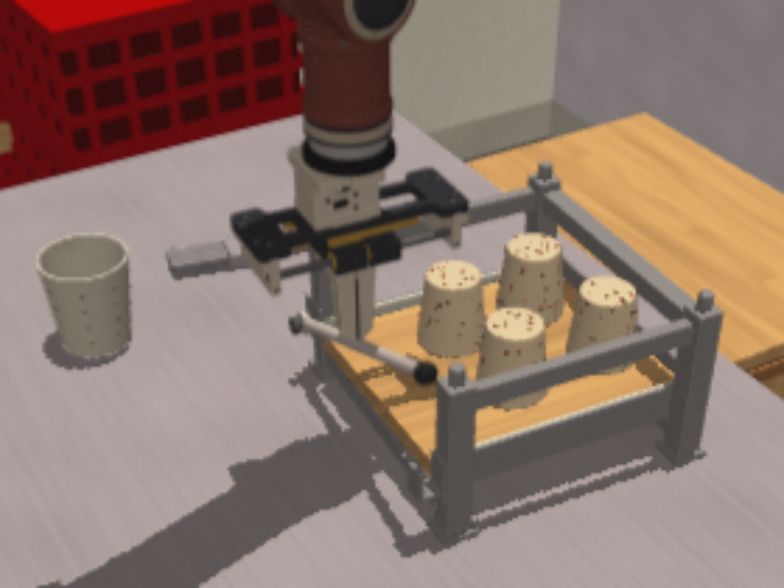

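The bar follows to about 0.4 rad (knob at (425,372)), and the cheeses are untouched. I press it down the rest of the way.

```bash
python3 -m creep '[{"grip":1,"offset":[0,-0.6,-1.2],"twist":0},{"grip":1,"offset":[0,-0.5,-1.2],"twist":0},{"grip":1,"offset":[0,-0.4,-1.2],"twist":0},{"grip":1,"offset":[0,-0.3,-1],"twist":0},{"grip":1,"offset":[0,-0.1,-0.6],"twist":0},{"grip":1,"offset":[0,0,-0.4],"twist":0},{"grip":1,"offset":[0,0,-0.3],"twist":0}]'
```

```text
clock: 11.22
tool_pos: [0.5638, 0.0612, 0.0696]
tool_rot: [[0.07, 0.998, -0.001], [0.998, -0.07, -0.001], [-0.001, -0.0, -1.0]]
wrist_force: [-8.6, -1.6, 32.5]
opening: 0.0004
grasp_force: 16.0
```

```bash
python3 -m creep '[{"grip":1,"offset":[0,0,2],"twist":0},{"grip":1,"offset":[0,0,5],"twist":0},{"grip":1,"offset":[0,0,6],"twist":0},{"grip":1,"offset":[-5,0,6],"twist":0},{"grip":1,"offset":[-5,0,0],"twist":0},{"grip":1,"offset":[0,0,0],"twist":0}]'
python3 - <<'E'
from h import *
im=cams.get_image("side")[:,:,::-1];cv2.imwrite("pics/s7.png",cv2.resize(im[130:270,210:410],None,fx=4,fy=4))
q=mark_of("side","bar_end");yaw=np.radians(-4.09);xd=np.array([np.cos(yaw),np.sin(yaw),0]);yd=np.array([-xd[1],xd[0],0]);h=np.array([.704,.0536,.064])-.139*xd+.132*yd
print(q[:1],proj("side",[h-.28*yd]),"exp")
E
```

```text
clock: 11.98
tool_pos: [0.4698, 0.0614, 0.2449]
tool_rot: [[0.068, 0.998, -0.003], [0.998, -0.068, -0.001], [-0.001, -0.003, -1.0]]
wrist_force: [0.4, 0.5, 0.1]
opening: 0.0007
grasp_force: 0.0
[{'location': [286.3, 237.1], 'score': 0.74}] [[286.95739799 237.59020534]] exp
```

View pics/s7.png

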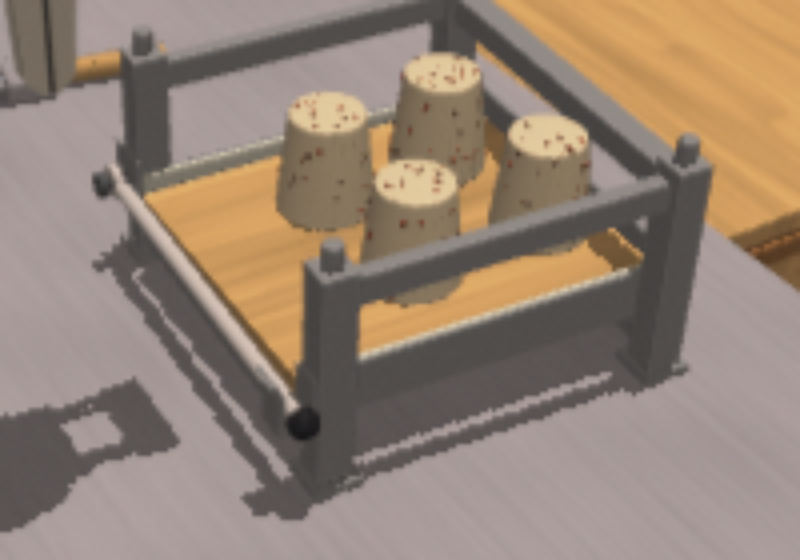

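The bar lies in the catch, with its knob within 1 px of the expected home position. The board is home and the four cheeses are upright.

```bash
python3 -c "
from workcell import hand_in
print(hand_in())"
```

```text
the job is handed in; nothing more can be done
None
```

I pushed the board in until it stopped against the back and swung the bar down into its catch; all four cheeses are upright and the bystanders were left alone, and the job is handed in, though no verdict came back.

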